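# Load a tube carrier and put it on the balance

### The arm

A 6-joint arm with a two-finger parallel gripper is mounted at the origin on the work surface. World frame = base frame: x ahead of the robot, y to its left, z up, the work surface at z = 0. Lengths are in m, angles in rad, forces in N, time in s.
With the tool pointing down it reaches from about 0.375 to 0.9 m from the base axis. Payload 3.1 kg.
Tool frame: the origin (TCP) lies on the centre line of the jaws, within the pads' length; the fingertips stand robot.tip_reach ahead of it and the grasp point (between the pads) lies 8 mm behind it (robot.tip_reach is the distance from the TCP to the fingertips, in m); z points along the fingers, y is the line along which they close (so a half turn about z gives the same grasp; the last joint's range is limited). The gripper opens to 87 mm and grips with 3 to 60 N. Pads are 19 mm wide; open, the fingers measure 117 mm over their backs; the gripper's body (75 mm by 190 mm) begins 51 mm behind the grasp point.
Start: joints at [1.089, 0.527, 1.433, -0, 1.181, -0.178], TCP at [0.187, 0.596, 0.234] pointing down, gripper open.
Joint ranges: [-3.08, 3.08], [-0.75, 2.2], [0.22, 2.44], [-1.43, 4.57], [0, 2.65], [-2.85, 2.85]. Speed limits (rad/s): [2.79, 2.79, 3.14, 3.14, 3.14, 3.14].

### API

Orientations are given as a unit quaternion [x, y, z, w].
In Python, from rig import robot gives the robot as it stands.
- The arm moves only by the tool jog_arm, never from a script. Its argument "motion" is one flat list of numbers, 7 for each row, row after row: the shift along the tool's x, y, z scaled (see below), then the turn, a rotation vector about the tool's x, y, z scaled (see below), then the gripper's target within -1 to 1 (shut at 1, half-way at 0, fully open at -1). In form: [x, y, z, rx, ry, rz, hand, x, y, z, rx, ry, rz, hand, ...]. A call has 1 to 12 rows; each row shifts and turns the commanded pose from where the row before left it, along the tool's axes as they then stand; what a row does not reach is not made up. The controller multiplies each number of a shift by 4 cm and each number of a turn by 4 degrees. A row lasts 1/8 s, in which the tool goes at most 62.5 mm and 10.7 degrees, less where a joint would pass 70% of its speed; a pose out of reach is approached as far as the arm can. A call with a number of a shift or a turn outside -1 to 1 is refused whole. A call with a gripper value outside its range is refused whole. The fingers move at their own pace and stop on an object; "grip_force" is the grip in N (left out, the last holds). Time passes only in rows, so rows that do not move let the fingers close. It gives the time, the measured TCP pose, the force, the opening and the grip force at its end, in the units of the state.
- robot.get_obs(): the state, without advancing time (a new reading comes with each control period).
- robot.camera(name): name is "scene" or "top" or "wrist"; returns the picture (420x560x3 uint8, blue, green, red); there is no depth.
- robot.calibration(name): a dict with "fx", "fy", "cx", "cy" (pixels), "dist_coeffs" ([k1, k2, p1, p2, k3] as OpenCV has them; the pictures are not rectified), "R" (3x3) and "t" (3): a world point X has camera coordinates R X + t; the wrist camera has in their place "T_tool_cam" (4x4, takes a point from camera to tool coordinates, whose origin is the TCP and whose axes are the flange's). Camera axes: x right, y down, z forward; pixel columns grow to the right and rows downward; lengths in m; the calibration is good to about 2 mm. A picture is of the moment at which its call begins: read the wrist's pose just before it. calibration takes no time and is no camera call.
- robot.hand_in(): hands the job in; it is judged then, once.
The state is a dict: "time": time; "q": joint angles; "joint_velocities": joint speeds; "joint_torque": joint torques, N m; "position": TCP position; "tool_rot": TCP orientation; "ft_force": force on the tool from outside, world axes, zero at the start; "moment": the same for the moment, N m; "grip_width": finger opening in m; "grip_force": force on a finger pad.
Only numpy, scipy, OpenCV 4.12 (cv2) and the standard library are available. Lean on these libraries where they do the work, as an engineer would, in place of code of your own. Each camera call takes 0.05 s, during which the arm holds its last target. There are 200 camera calls.

### The job

Take the red-capped sample tube out of the blue rack and push it fully home in the free hole of the aluminium carrier, opposite the blue-capped counterweight, while the carrier is still on its stand. Then lift the loaded carrier by its handle, keep it level, set it down gently in the middle of the balance's pan and let go. Leave the other tubes in their holes.

Things in the scene. Friction and masses are not known exactly. Their poses are not given: they have to be found in the camera images.
- sample: the sample tube, RED cap, standing in any one of the rack's four holes. 118 mm tall; clear round body 29 mm across with a paper band, short cone at the foot; screw cap 34 mm across over the top 22 mm. Origin: centre of its foot; z runs up its axis
- tube_yellow: bystander tube in the rack, yellow cap, same make as the sample
- tube_green: bystander tube in the rack, green cap, same make as the sample
- tube_white: bystander tube in the rack, white cap, same make as the sample
- counterweight: counterweight tube, BLUE cap, same make as the sample, already seated in one hole of the carrier; it stays there
- rack: blue plastic block, 62 (x) x 230 (y) x 70 mm high, fixed, with one row of four holes along its y, 55 mm apart, 32 mm across and 60 mm deep (floor 10 mm above its underside), each with a tube that stands out 58 mm. Origin: centre of its underside
- carrier: loose aluminium block, 58 (x) x 150 (y) x 70 mm high, about 0.4 kg, with two holes at y = -50 (counterweight) and y = +50 mm (free), 32 mm across and 60 mm deep, floor 10 mm above its underside; between them a handle on two posts. Stands on the stand at any yaw. Origin: centre of its underside
- carrier_seat (a point): centre of the floor of the carrier's free hole, where the sample tube's foot must come to rest; 10 mm above the carrier's underside, the mouth is 60 mm higher
- carrier_grip (a point): centre of the carrier's handle: a black bar 14 mm thick (carrier's x), 54 mm long (carrier's y), 18 mm high, 140 mm above the carrier's underside, on two 8 mm posts 42 mm apart
- stand: round dark steel stand under the carrier, 176 mm across, 35 mm high, fixed. Origin: centre of its underside
- balance: white laboratory balance, fixed, 190 mm wide, 270 mm long, with a blue display at its -x end and a square steel pan 180 x 180 mm. Origin: on the table under the pan's centre
- balance_pan (a point): centre of the balance pan's upper face, 60 mm above the table, z up
Things that resemble listed ones, but are neither listed nor needed, are in the scene too. What is shaped like the sample but pink is not meant.

How it is judged:
On the way, in this order (a step that is already met when the one before it is completed fails the run):
1. the sample tube is fully home in the carrier's free hole while the carrier is on its stand (distance between sample and carrier_seat below 0.008 m and z of carrier in the frame of stand below 0.04 m and horizontal distance between carrier and stand below 0.04 m and z of counterweight in the frame of carrier below 0.018 m and angle between counterweight's own z axis and vertical below 0.15 rad), for 0.2 s.
2. the carrier is lifted off its stand with both tubes in it (distance between sample and carrier_seat below 0.008 m and z of counterweight in the frame of carrier below 0.018 m and angle between counterweight's own z axis and vertical below 0.15 rad and z of carrier in the frame of stand above 0.045 m), for 0.1 s.
At the end, for the whole second after the job is handed in: Carrier at rest on the balance pan, within 30 mm of its centre, 6 mm in height and 0.06 rad of level, any yaw; red tube's foot within 8 mm of its seat; counterweight within 8 mm of its hole floor and 0.15 rad of upright; yellow, green and white tubes within 12 mm of their starts (distance between sample and carrier_seat below 0.008 m and z of counterweight in the frame of carrier below 0.018 m and angle between counterweight's own z axis and vertical below 0.15 rad and horizontal distance between carrier and balance_pan below 0.03 m and z of carrier in the frame of balance_pan between -0.006 and 0.006 m and angle between carrier's own z axis and vertical below 0.06 rad and linear speed of each of carrier, sample below 0.02 m/s and distance of each of tube_yellow, tube_green, tube_white from where it was at the start of the episode below 0.012 m); the robot touches nothing.
It fails at once if the carrier is tipped by more than 0.35 rad (angle between carrier's own z axis and vertical above 0.35 rad).
It fails at once if the carrier is dropped or pressed hard on the balance (over 60 N) (contact force between carrier and balance above 60 N).
It also fails if it takes over 58 s, if anything falls off the work surface, if the arm or the gripper's body presses on something with over 40 N, if the wrist force passes 120 N, or if a joint passes its speed limit or range.

## Working session

There is one attempt and no reset: what is moved stays moved. The work goes in short steps, Python scripts to look and compute and a tool call to move; the robot and the scene stay as the last step left them, time stands still between calls to the robot, and variables do not carry over. Pictures are saved under pics/ and viewed, at most 10 in all, crops included, and the job is handed in when it is done.

Besides the shell and the picture viewer there is one more tool, called after "Call:" as name(argument=value, ...) on one line, values as JSON. jog_arm: Moves the arm, as the interface text tells. Shifts and turns lie within -1 to 1; 1 stands for 4 cm of shift or 4 degrees of turn. Its arguments: {"type":"object","properties":{"motion":{"type":"array","items":{"type":"number"}},"grip_force":{"type":"number"}},"required":["motion"]}

```bash
mkdir -p pics; ls; python3 - <<'E'
from rig import robot
import cv2,numpy as np
o=robot.get_obs()
print({k:np.round(v,3) if not isinstance(v,dict) else v for k,v in o.items()}, robot.tip_reach)
for n in("scene","top"):
    cv2.imwrite(f"pics/{n}0.png",robot.camera(n))
    c=robot.calibration(n);print(n,{k:np.round(v,3).tolist() for k,v in c.items() if not isinstance(v,str)})
c=robot.calibration("wrist");print({k:np.round(v,4).tolist() for k,v in c.items() if not isinstance(v,str)})
E
```

```text
pics
{'time': np.float64(0.0), 'q': array([ 1.089,  0.528,  1.434, -0.   ,  1.181, -0.179]), 'joint_velocities': array([ 0.   ,  0.001,  0.   ,  0.   , -0.001,  0.002]), 'joint_torque': array([  0.   , -44.005, -17.659,   0.063,   0.058,  -0.   ]), 'position': array([0.187, 0.596, 0.233]), 'tool_rot': array([ 0.151,  0.988, -0.001, -0.   ]), 'ft_force': array([ 0.315, -0.183, -0.311]), 'moment': array([0.038, 0.057, 0.031]), 'grip_force': np.float64(0.0), 'grip_width': np.float64(0.087)} 0.011
scene {'fx': 395.576, 'fy': 395.576, 'cx': 282.527, 'cy': 208.515, 'dist_coeffs': [0.016, 0.0, 0.0, 0.0, 0.0], 'R': [[-0.458, 0.889, -0.015], [0.593, 0.294, -0.749], [-0.662, -0.352, -0.662]], 't': [0.248, -0.197, 1.333]}
top {'fx': 402.078, 'fy': 402.078, 'cx': 282.774, 'cy': 212.264, 'dist_coeffs': [-0.005, 0.0, 0.0, 0.0, 0.0], 'R': [[0.019, -1.0, 0.001], [-0.98, -0.019, -0.197], [0.197, 0.003, -0.98]], 't': [0.013, 0.528, 0.995]}
{'fx': 347.9234, 'fy': 347.9234, 'cx': 274.5682, 'cy': 209.2374, 'dist_coeffs': [0.0183, 0.0, 0.0, 0.0, 0.0], 'T_tool_cam': [[-0.0001, -0.9569, -0.2905, 0.0801], [1.0, -0.0001, -0.0002, 0.0001], [0.0001, -0.2905, 0.9569, -0.1515], [0.0, 0.0, 0.0, 1.0]]}
```

View pics/scene0.png

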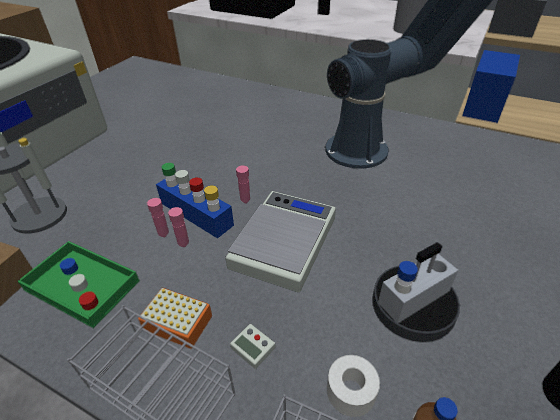

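View pics/top0.png

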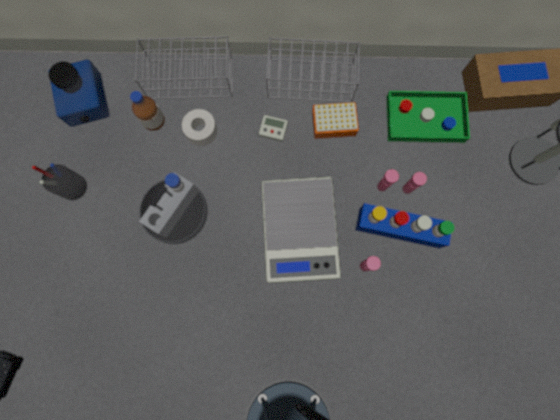

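Scene: the red-capped tube in the rack is at scene (197,184), top (401,219). Lookalikes are the loose red cap in the green tray, scene (88,300) / top (405,106), and the pink tubes at top (391,178), (416,181), (371,264). I choose the rack one. The carrier's counterweight cap is at top (173,181), with the free hole at about (153,215).

```bash
cat > h.py <<'E'
from rig import robot
import cv2,numpy as np
from scipy.spatial.transform import Rotation as Ro
def cam(n):
    c=robot.calibration(n)
    K=np.array([[c["fx"],0,c["cx"]],[0,c["fy"],c["cy"]],[0,0,1]]);D=np.array(c["dist_coeffs"],float)
    if n!="wrist": return K,D,np.array(c["R"]),np.array(c["t"])
    o=robot.get_obs();T=np.eye(4);T[:3,:3]=Ro.from_quat(o["tool_rot"]).as_matrix();T[:3,3]=o["position"]
    M=np.linalg.inv(T@np.array(c["T_tool_cam"]));return K,D,M[:3,:3],M[:3,3]
def ray(C,p):
    K,D,R,t=C;u=cv2.undistortPoints(np.array([[p]],float),K,D)[0,0]
    d=R.T@np.array([*u,1]);return -R.T@t,d/np.linalg.norm(d)
def plane(C,p,z):
    o,d=ray(C,p);return o+d*(z-o[2])/d[2]
def tri(*rays):
    A=sum(np.eye(3)-np.outer(d,d) for o,d in rays);b=sum((np.eye(3)-np.outer(d,d))@o for o,d in rays)
    x=np.linalg.solve(A,b);return x,max(np.linalg.norm(np.cross(x-o,d)) for o,d in rays)
def proj(C,X): return cv2.projectPoints(np.array(X,float).reshape(-1,3),cv2.Rodrigues(C[2])[0],C[3],C[0],C[1])[0][:,0]
HSV=dict(red=[(0,150,90),(6,255,255)],yellow=[(18,120,110),(32,255,255)],green=[(55,100,60),(80,255,255)],blue=[(105,120,90),(125,255,255)],white=[(0,0,150),(180,40,255)])
def mask(im,c):
    h=cv2.cvtColor(im,cv2.COLOR_BGR2HSV);m=cv2.inRange(h,*map(np.array,HSV[c]))
    if c=="red": m|=cv2.inRange(h,np.array((175,150,90)),np.array((180,255,255)))
    return m
def blob(im,c,near,amin=30):
    n,l,s,ce=cv2.connectedComponentsWithStats(mask(im,c));best=[(np.hypot(*(ce[i]-near)),i) for i in range(1,n) if s[i,4]>=amin]
    i=min(best)[1];return ce[i],s[i],l==i
E
python3 - <<'E'
from h import *
S,T=cam("scene"),cam("top");a=cv2.imread("pics/scene0.png");b=cv2.imread("pics/top0.png")
for c,ps,pt in[("red",(197,184),(401,219)),("yellow",(211,191),(379,213)),("white",(182,176),(424,223)),("green",(168,169),(446,229)),("blue",(407,270),(173,181))]:
    u,s1,_=blob(a,c,ps);v,s2,_=blob(b,c,pt)
    x,e=tri(ray(S,u),ray(T,v));print(c,u.round(1),s1[2:],v.round(1),s2[2:],x.round(4),round(e,4))
# carrier handle approx, pan
w=cv2.resize(np.hstack([a[220:340,360:480],b[160:280,125:245]]),None,fx=3.3,fy=3.3,interpolation=cv2.INTER_CUBIC);cv2.imwrite("pics/c1.png",w)
h=cv2.cvtColor(b,cv2.COLOR_BGR2HSV);g=b[170:290,255:350].max(2);print(b[215,240:360:6].mean(1).round(),b[170:290:6,300].mean(1).round())
E
```

```text
red [195.2 181.3] [13  8 83] [401.1 217.7] [ 13  14 129] [ 0.5061 -0.2638  0.1268] 0.0014
yellow [210.3 189.4] [14  9 92] [378.9 212.7] [ 14  14 147] [ 0.5169 -0.21    0.1274] 0.0011
white [180.9 173.3] [13  8 77] [424.5 222. ] [ 14  13 135] [ 0.4958 -0.3186  0.1278] 0.0004
green [168.  168.7] [ 13  13 132] [446.4 227.2] [ 15  13 159] [ 0.4853 -0.3734  0.1186] 0.0005
blue [408.  267.4] [ 19  14 200] [171.6 179.7] [ 14  13 139] [0.5796 0.2874 0.162 ] 0.0003
[ 99.  97. 104. 102. 133. 126. 123. 128. 119. 124. 122. 121. 117. 118.
 116. 117.  96.  99.  94. 100.] [ 94.  96. 123. 122. 122. 123. 122. 120. 128. 118. 127. 123. 115. 146.
 172. 100.  86.  99. 170.  98.]
```

View pics/c1.png

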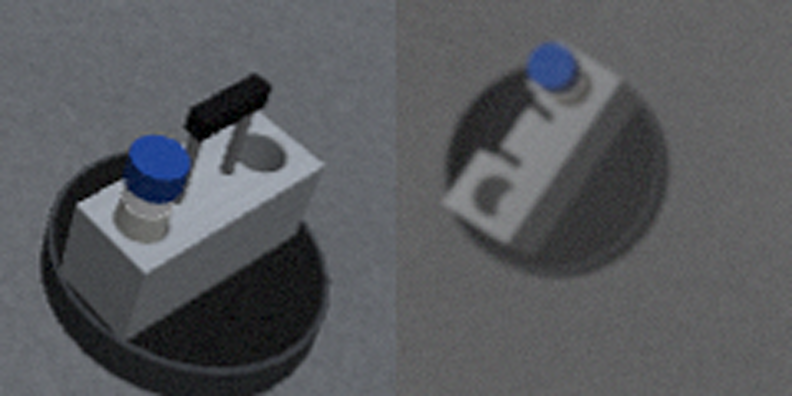

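Crop: counterweight cap at scene (408,267), top (171.6,179.7). The handle bar centre is at about scene (429.4,252.1). The free hole mouth is at about scene (439.4,266.4) and top (155,219).

```bash
cat >> h.py <<'E'
from scipy.linalg import expm,logm
def pose(o):
    T=np.eye(4);T[:3,:3]=Ro.from_quat(o["tool_rot"]).as_matrix();T[:3,3]=o["position"];return T
def goal(p,ay): # pointing down, tool y at angle ay (deg) in world
    y=np.array([np.cos(np.radians(ay)),np.sin(np.radians(ay)),0]);z=np.array([0,0,-1.]);T=np.eye(4);T[:3,:3]=np.c_[np.cross(y,z),y,z];T[:3,3]=p;return T
def steps(A,B,N):
    M=expm(np.real(logm(np.linalg.inv(A)@B))/N);return np.r_[M[:3,3]/.04,Ro.from_matrix(M[:3,:3]).as_rotvec(degrees=True)/4].round(3)
E
python3 - <<'E'
from h import *
S,T=cam("scene"),cam("top");b=cv2.imread("pics/top0.png")
x,e=tri(ray(S,(439.4,266.4)),ray(T,(155,219)));print("hole",x.round(4),e)
cw=np.array([.5796,.2874]);d=x[:2]-cw;print(np.hypot(*d),np.degrees(np.arctan2(d[1],d[0])))
print("handle at z.175",plane(S,(429.4,252.1),.175).round(4), (cw+x[:2])/2)
for p in[(263,180),(333,178),(338,249),(265,251)]:print(plane(T,p,.06).round(4))
A=pose(robot.get_obs())
B=goal([.506,-.264,.25],-10.9)
print(steps(A,B,24))
P=A.copy();s=steps(A,B,24);M=np.eye(4);M[:3,:3]=Ro.from_rotvec(s[3:]*4,degrees=True).as_matrix();M[:3,3]=s[:3]*.04
for k in range(24):
    P=P@M
    if k%4==3:print(k+1,P[:3,3].round(3),np.degrees(np.arctan2(P[1,1],P[0,1])).round(1))
E
```

```text
hole [0.4946 0.3402 0.1032] 0.0016475720976776229
0.10007457453441809 148.18148334124447
handle at z.175 [0.5362 0.3143 0.175 ] [0.5370822  0.31378118]
[0.6121 0.0771 0.06  ]
[ 0.6211 -0.107   0.06  ]
[ 0.4341 -0.1187  0.06  ]
[0.4255 0.0666 0.06  ]
[-1.022e+00 -2.210e-01 -1.800e-02 -1.000e-03  1.000e-03  8.700e-01]
4 [0.324 0.5   0.236] 58.7
8 [0.434 0.375 0.238] 44.8
12 [0.51  0.227 0.241] 30.8
16 [0.549 0.064 0.244] 16.9
20 [ 0.548 -0.103  0.247] 3.0
24 [ 0.506 -0.264  0.25 ] -10.9
```

Call:
jog_arm(motion=[-0.98, -0.21, -0.018, 0, 0, 0.835, -1, -0.98, -0.21, -0.018, 0, 0, 0.835, -1, -0.98, -0.21, -0.018, 0, 0, 0.835, -1, -0.98, -0.21, -0.018, 0, 0, 0.835, -1, -0.98, -0.21, -0.018, 0, 0, 0.835, -1, -0.98, -0.21, -0.018, 0, 0, 0.835, -1, -0.98, -0.21, -0.018, 0, 0, 0.835, -1, -0.98, -0.21, -0.018, 0, 0, 0.835, -1, 0, 0, 0, 0, 0, 0, -1])

```text
time: 1.23
position: [0.4276, 0.385, 0.2389]
tool_rot: [0.378, 0.926, -0.0, -0.0]
ft_force: [-0.2, 0.3, -0.2]
grip_width: 0.0868
grip_force: 0.0
```

```bash
python3 - <<'E'
from h import *
o=robot.get_obs();print(o["time"],o["position"].round(4))
W=cam("wrist");im=robot.camera("wrist");cv2.imwrite("pics/w1.png",im)
for X in[(.4946,.3402,.105),(.5796,.2874,.163),(.537,.314,.184)]:print(proj(W,X).round(1))
E
```

```text
1.225 [0.4276 0.385  0.2389]
[[290.9 285. ]]
[[318.5 424.8]]
[[309.6 397.8]]
```

View pics/w1.png

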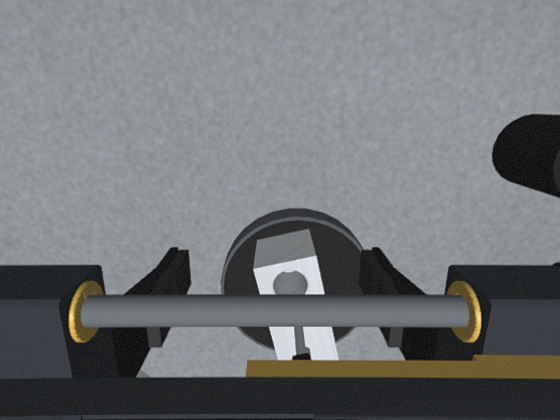

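The wrist view shows the free hole at (291,285), predicted (290.9,285), so the carrier estimate is confirmed. Next is a crop to check the choice of tube.

```bash
python3 - <<'E'
from h import *
a=cv2.imread("pics/scene0.png");b=cv2.imread("pics/top0.png")
cv2.imwrite("pics/c2.png",cv2.resize(np.hstack([a[150:240,145:245],b[165:255,355:455]]),None,fx=3.5,fy=3.5,interpolation=cv2.INTER_CUBIC))
print(steps(pose(robot.get_obs()),goal([.506,-.264,.20],-10.9),17))
S,T=cam("scene"),cam("top")
for p in[(391,176),(416,179),(371,263)]:print(plane(T,p,.118).round(3))
E
```

```text
[-0.981 -0.211  0.057 -0.001 -0.     0.833]
[ 0.612 -0.244  0.118]
[ 0.606 -0.306  0.118]
[ 0.396 -0.189  0.118]
```

View pics/c2.png

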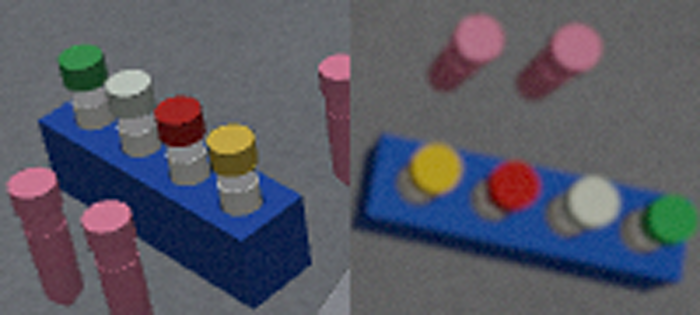

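Crop: the red cap is in the rack's third hole from the green end, between white and yellow, at crop (180,120). The pink tubes stand about 105 mm away from it.

Call:
jog_arm(motion=[-0.98, -0.21, 0.057, 0, 0, 0.833, -0.4, -0.98, -0.21, 0.057, 0, 0, 0.833, -0.4, -0.98, -0.21, 0.057, 0, 0, 0.833, -0.4, -0.98, -0.21, 0.057, 0, 0, 0.833, -0.4, -0.98, -0.21, 0.057, 0, 0, 0.833, -0.4, -0.98, -0.21, 0.057, 0, 0, 0.833, -0.4, -0.98, -0.21, 0.057, 0, 0, 0.833, -0.4, -0.98, -0.21, 0.057, 0, 0, 0.833, -0.4, -0.98, -0.21, 0.057, 0, 0, 0.833, -0.4, -0.98, -0.21, 0.057, 0, 0, 0.833, -0.4, -0.98, -0.21, 0.057, 0, 0, 0.833, -0.4, -0.98, -0.21, 0.057, 0, 0, 0.833, -0.4])

```text
time: 2.78
position: [0.5519, -0.0671, 0.2117]
tool_rot: [0.67, 0.743, 0.0, -0.0]
ft_force: [1.2, 0.4, -0.7]
grip_width: 0.0614
grip_force: 0.0
```

Call:
jog_arm(motion=[-0.98, -0.21, 0.057, 0, 0, 0.833, -0.4, -0.98, -0.21, 0.057, 0, 0, 0.833, -0.4, -0.98, -0.21, 0.057, 0, 0, 0.833, -0.4, -0.98, -0.21, 0.057, 0, 0, 0.833, -0.4, -0.98, -0.21, 0.057, 0, 0, 0.833, -0.4, 0, 0, 0, 0, 0, 0, -0.4, 0, 0, 0, 0, 0, 0, -0.4])

```text
time: 3.65
position: [0.5075, -0.2606, 0.2003]
tool_rot: [0.77, 0.638, 0.0, -0.001]
ft_force: [-0.5, 0.5, -0.9]
grip_width: 0.0611
grip_force: 0.0
```

```bash
python3 - <<'E'
from h import *
o=robot.get_obs();print(o["time"],o["position"].round(4),o["grip_width"])
print(steps(pose(o),goal([.506,-.264,.108],-10.9),3))
W=cam("wrist");im=robot.camera("wrist")
for c,X in[("yellow",(.5169,-.21,.1274))]:
    u,s,_=blob(im,c,proj(W,X)[0]);print(c,u,s,proj(W,X))
cv2.imwrite("pics/w2.png",im)
E
```

```text
3.65 [ 0.5075 -0.2606  0.2003] 0.06113949615090746
[-0.031 -0.007  0.769 -0.003 -0.006  0.017]
yellow [274.49510033 150.92953803] [ 249  125   52   53 2143] [[274.62477762 150.22641448]]
```

View pics/w2.png

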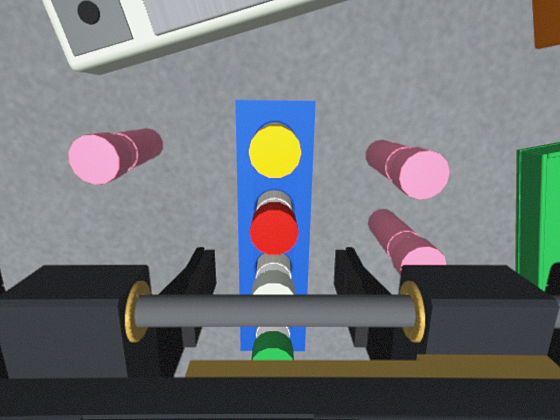

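Wrist view: yellow cap at (274.5,150.9), predicted (274.6,150.2). Red cap is at (274,230), on the jaw centre line. Descending.

Call:
jog_arm(motion=[-0.09, -0.02, 0.3, 0, 0, 0.05, -0.4, 0, 0, 0.8, 0, 0, 0, -0.4, 0, 0, 0.8, 0, 0, 0, -0.4, 0, 0, 0.4, 0, 0, 0, -0.4, 0, 0, 0, 0, 0, 0, -0.4, 0, 0, 0, 0, 0, 0, 1, 0, 0, 0, 0, 0, 0, 1, 0, 0, 0, 0, 0, 0, 1, 0, 0, 0, 0, 0, 0, 1, 0, 0, 0, 0, 0, 0, 1], grip_force=30)

```text
time: 4.95
position: [0.5061, -0.2659, 0.1092]
tool_rot: [0.771, 0.636, 0.0, 0.001]
ft_force: [-0.7, 0.4, 4.2]
grip_width: 0.033
grip_force: 30.0
```

Call:
jog_arm(motion=[0, 0, -0.3, 0, 0, 0, 1, 0, 0, -0.7, 0, 0, 0, 1, 0, 0, -0.95, 0, 0, 0, 1, 0, 0, -0.95, 0, 0, 0, 1, 0, 0, -0.95, 0, 0, 0, 1, 0, 0, -0.95, 0, 0, 0, 1, 0, 0, 0, 0, 0, 0, 1])

```text
time: 5.82
position: [0.5072, -0.2665, 0.3044]
tool_rot: [0.771, 0.636, 0.001, 0.004]
ft_force: [0.7, -0.5, -0.8]
grip_width: 0.0331
grip_force: 30.0
```

```bash
python3 - <<'E'
from h import *
o=robot.get_obs();A=pose(o);print(o["time"],o["position"].round(4),o["grip_width"],o["ft_force"].round(1),o["q"].round(2))
for ay in(58.2,):
    s=steps(A,goal([.4946,.3402,.30],ay),24);print(s)
W=cam("wrist");im=robot.camera("wrist");S=cam("scene");a=robot.camera("scene");cv2.imwrite("pics/scene2.png",a);cv2.imwrite("pics/w3.png",im)
# expected tube points
R=A[:3,:3];off=A[:3,3]+R@np.array([0.0015,0,0])
for z in(-.019,.01,.05,.099):print(z,proj(W,off+R@np.array([0,0,z])).round(1),proj(S,off+R@np.array([0,0,z])).round(1))
cv2.imwrite("pics/c3.png",np.hstack([im[:420,140:420],cv2.resize(a[40:200,110:270],(420,420))]))
E
```

```text
5.825 [ 0.5072 -0.2665  0.3044] 0.03313975618969967 [ 0.7 -0.5 -0.8] [-0.68  0.38  1.48  0.    1.27 -0.49]
[ 0.628  0.241  0.004  0.002  0.004 -0.72 ]
-0.019 [[274.9 294.6]] [[180.7 111. ]]
0.01 [[274.9 264.6]] [[183.  122.8]]
0.05 [[274.8 236. ]] [[186.  138.1]]
0.099 [[274.8 212.4]] [[189.5 155.8]]
```

View pics/c3.png

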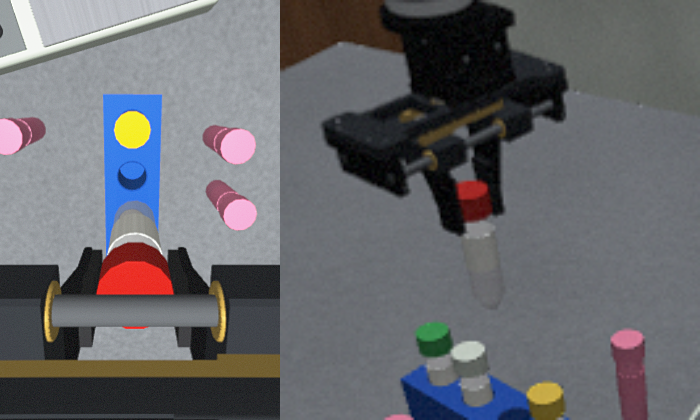

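Tube is held upright. In the wrist view its foot is at about (275,205), close to the predicted (275,212). The rack's red hole is now empty.

Call:
jog_arm(motion=[0.685, 0.263, 0.004, 0, 0, -0.785, 1, 0.685, 0.263, 0.004, 0, 0, -0.785, 1, 0.685, 0.263, 0.004, 0, 0, -0.785, 1, 0.685, 0.263, 0.004, 0, 0, -0.785, 1, 0.685, 0.263, 0.004, 0, 0, -0.785, 1, 0.685, 0.263, 0.004, 0, 0, -0.785, 1, 0.685, 0.263, 0.004, 0, 0, -0.785, 1, 0.685, 0.263, 0.004, 0, 0, -0.785, 1, 0.685, 0.263, 0.004, 0, 0, -0.785, 1, 0.685, 0.263, 0.004, 0, 0, -0.785, 1, 0.685, 0.263, 0.004, 0, 0, -0.785, 1, 0.685, 0.263, 0.004, 0, 0, -0.785, 1])

```text
time: 7.42
position: [0.5923, 0.0701, 0.2961]
tool_rot: [0.524, 0.852, -0.001, -0.002]
ft_force: [-0.1, 0.7, -0.8]
grip_width: 0.0329
grip_force: 30.0
```

Call:
jog_arm(motion=[0.685, 0.263, 0.004, 0, 0, -0.785, 1, 0.685, 0.263, 0.004, 0, 0, -0.785, 1, 0.685, 0.263, 0.004, 0, 0, -0.785, 1, 0.685, 0.263, 0.004, 0, 0, -0.785, 1, 0.685, 0.263, 0.004, 0, 0, -0.785, 1, 0.685, 0.263, 0.004, 0, 0, -0.785, 1, 0.685, 0.263, 0.004, 0, 0, -0.785, 1, 0.685, 0.263, 0.004, 0, 0, -0.785, 1, 0.685, 0.263, 0.004, 0, 0, -0.785, 1, 0.685, 0.263, 0.004, 0, 0, -0.785, 1, 0, 0, 0, 0, 0, 0, 1, 0, 0, 0, 0, 0, 0, 1])

```text
time: 8.93
position: [0.4948, 0.3411, 0.2956]
tool_rot: [0.275, 0.961, -0.001, -0.001]
ft_force: [-0.9, -0.6, -0.7]
grip_width: 0.0332
grip_force: 30.0
```

```bash
python3 - <<'E'
from h import *
o=robot.get_obs();A=pose(o);print(o["time"],o["position"].round(4),o["tool_rot"].round(4),o["grip_width"],o["ft_force"].round(1),o["q"].round(2))
h=np.array([.4946,.3402])
print("to above hole",steps(A,goal([*h,.235],58.2),2))
W=cam("wrist");im=robot.camera("wrist");cv2.imwrite("pics/w4.png",im);a=robot.camera("scene");cv2.imwrite("pics/scene3.png",a);b=robot.camera("top")
R=A[:3,:3];S=cam("scene")
for z in(0,.05,.099):print(proj(W,A[:3,3]+R@np.array([0,0,z])).round(1),proj(S,A[:3,3]+R@np.array([0,0,z])).round(1))
cv2.imwrite("pics/c4.png",np.hstack([im[:420,140:420],cv2.resize(a[170:310,360:500],(420,420))]))
E
```

```text
8.925 [0.4948 0.3411 0.2956] [ 2.748e-01  9.615e-01 -1.100e-03 -8.000e-04] 0.033178882725997574 [-0.9 -0.6 -0.7] [ 0.42  0.43  1.42 -0.    1.29 -0.6 ]
to above hole [-0.004 -0.01   0.758 -0.019 -0.007 -0.013]
[[274.6 276.9]] [[466.4 194.5]]
[[274.6 238.5]] [[458.3 215.6]]
[[274.6 214.4]] [[451.  234.6]]
```

View pics/c4.png

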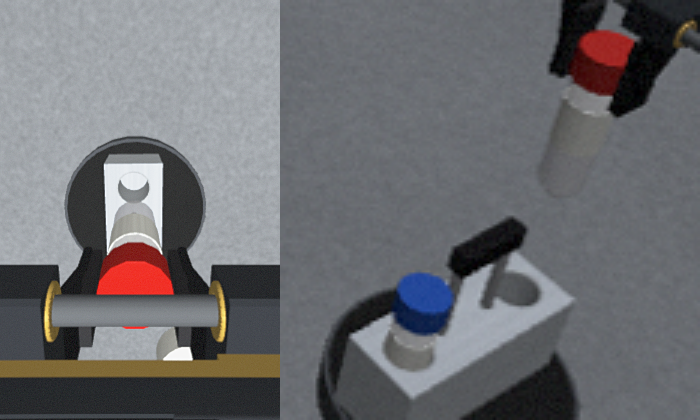

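```bash
python3 - <<'E'
from h import *
W=cam("wrist");im=cv2.imread("pics/w4.png");g=cv2.cvtColor(im,cv2.COLOR_BGR2GRAY)
th=np.linspace(0,2*np.pi,9)[:-1]
print("hole pred",proj(W,(.4946,.3402,.105)).round(1),"rim",proj(W,[(.4946+.016*np.cos(t),.3402+.016*np.sin(t),.105) for t in th]).round(0).astype(int).tolist())
S=cam("scene")
print(g[165:250:2,273].tolist())
for r in(180,186,206,214,222,230):print(r,g[r,245:304:2].tolist())
E
```

```text
hole pred [[273.7 186. ]] rim [[282, 199], [289, 190], [287, 178], [277, 171], [265, 173], [258, 183], [260, 194], [270, 201]]
[236, 234, 233, 224, 235, 234, 235, 234, 234, 233, 233, 233, 230, 130, 136, 138, 134, 132, 139, 162, 176, 177, 177, 173, 151, 172, 170, 168, 171, 167, 168, 168, 169, 163, 238, 207, 199, 199, 195, 63, 64, 55, 58]
180 [239, 231, 232, 233, 231, 232, 233, 179, 234, 237, 236, 237, 234, 236, 235, 233, 236, 235, 233, 233, 236, 177, 232, 235, 236, 236, 238, 234, 243, 74]
186 [242, 231, 233, 233, 232, 232, 229, 113, 122, 132, 230, 242, 235, 236, 233, 234, 236, 237, 235, 186, 113, 105, 195, 236, 236, 237, 238, 234, 245, 66]
206 [159, 233, 232, 231, 232, 232, 232, 230, 170, 168, 173, 175, 177, 177, 177, 179, 180, 178, 177, 179, 175, 172, 231, 235, 236, 237, 237, 233, 250, 53]
214 [117, 236, 232, 232, 235, 185, 158, 167, 174, 174, 173, 169, 166, 163, 171, 172, 168, 169, 177, 177, 182, 178, 174, 168, 215, 237, 236, 231, 248, 41]
222 [90, 238, 231, 232, 223, 155, 151, 149, 152, 158, 159, 157, 164, 162, 171, 171, 165, 164, 173, 171, 164, 167, 165, 163, 161, 224, 238, 232, 250, 45]
230 [68, 240, 233, 213, 139, 151, 154, 149, 150, 161, 161, 162, 159, 159, 169, 169, 164, 164, 170, 171, 162, 166, 167, 167, 162, 152, 185, 236, 217, 43]
```

Call:
jog_arm(motion=[0, -0.02, 0.8, -0.04, -0.01, 0, 1, 0, 0, 0.8, 0, 0, 0, 1, 0, 0, 0.45, 0, 0, 0, 1, 0, 0, 0.2, 0, 0, 0, 1, 0, 0, 0.2, 0, 0, 0, 1, 0, 0, 0.2, 0, 0, 0, 1, 0, 0, 0, 0, 0, 0, 1])

```text
time: 9.95
position: [0.4949, 0.341, 0.1908]
tool_rot: [0.275, 0.962, 0.001, 0.001]
ft_force: [0.4, 0.0, -0.7]
grip_width: 0.0328
grip_force: 30.0
```

```bash
python3 - <<'E'
from h import *
o=robot.get_obs();A=pose(o);print(o["time"],o["position"].round(4),o["ft_force"].round(1),o["moment"].round(2))
print(steps(A,goal([.4946,.3402,.144],58.2),1))
im=robot.camera("wrist");cv2.imwrite("pics/w5.png",im[:,140:420])
E
```

```text
9.95 [0.4949 0.341  0.1908] [ 0.4  0.  -0.7] [-0.09  0.02  0.  ]
[-0.004 -0.023  1.169  0.03   0.008 -0.023]
```

View pics/w5.png

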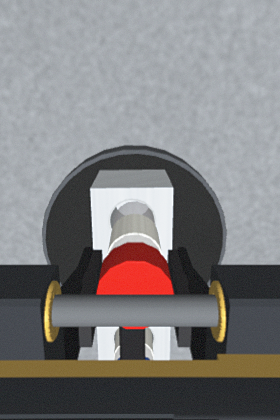

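The tube foot is inside the hole rim at crop (132,215), with no contact force. Continuing down.

Call:
jog_arm(motion=[0, -0.02, 0.25, 0, 0, 0, 1, 0, 0, 0.25, 0, 0, 0, 1, 0, 0, 0.25, 0, 0, 0, 1, 0, 0, 0.2, 0, 0, 0, 1, 0, 0, 0.1, 0, 0, 0, 1, 0, 0, 0.05, 0, 0, 0, 1, 0, 0, 0, 0, 0, 0, 1])

```text
time: 10.88
position: [0.4946, 0.3406, 0.147]
tool_rot: [0.275, 0.962, 0.001, 0.001]
ft_force: [0.7, -0.5, -1.6]
grip_width: 0.0329
grip_force: 30.0
```

Call:
jog_arm(motion=[0, 0, 0.05, 0, 0, 0, 1, 0, 0, 0.05, 0, 0, 0, 1, 0, 0, 0, 0, 0, 0, 1])

```text
time: 11.25
position: [0.4952, 0.3408, 0.1442]
tool_rot: [0.275, 0.962, 0.002, 0.001]
ft_force: [0.1, -1.5, 4.7]
grip_width: 0.0329
grip_force: 30.0
```

Call:
jog_arm(motion=[0, 0, 0.05, 0, 0, 0, 1, 0, 0, 0, 0, 0, 0, 1])

```text
time: 11.5
position: [0.4959, 0.3408, 0.1441]
tool_rot: [0.274, 0.962, 0.002, 0.002]
ft_force: [-1.4, -2.2, 13.4]
grip_width: 0.0329
grip_force: 30.0
```

Bottomed out: 13 N at the expected depth. Release and rise.

Call:
jog_arm(motion=[0, 0, -0.06, 0, 0, 0, 1, 0, 0, 0, 0, 0, 0, -0.4, 0, 0, 0, 0, 0, 0, -0.4, 0, 0, 0, 0, 0, 0, -0.4, 0, 0, -0.3, 0, 0, 0, -0.4, 0, 0, -0.8, 0, 0, 0, -0.4, 0, 0, -0.8, 0, 0, 0, -0.4, 0, 0, -0.4, 0, 0, 0, -0.4, 0, 0, 0, 0, 0, 0, -0.4])

```text
time: 12.62
position: [0.4951, 0.3408, 0.2369]
tool_rot: [0.275, 0.962, 0.002, 0.002]
ft_force: [1.0, -0.6, 1.0]
grip_width: 0.0609
grip_force: 0.0
```

```bash
python3 - <<'E'
from h import *
o=robot.get_obs();A=pose(o);print(o["time"],o["position"].round(4),o["grip_width"])
S,T=cam("scene"),cam("top");a=robot.camera("scene");b=robot.camera("top");W=cam("wrist");w=robot.camera("wrist")
for c,X in[("red",(.4946,.3402,.163)),("blue",(.5796,.2874,.163))]:
    p,q=proj(S,X)[0],proj(T,X)[0];u,s1,_=blob(a,c,p);print(c,p.round(1),u.round(1),s1[2:])
    try:v,s2,_=blob(b,c,q);print("  top",q.round(1),v.round(1),s2[2:])
    except Exception as e:print(e)
print("toward handle",steps(A,goal([.537,.314,.235],58.2),2))
cv2.imwrite("pics/c6.png",np.hstack([w[:,140:420],cv2.resize(a[190:330,370:510],(420,420))]))
E
```

```text
12.625 [0.4951 0.3408 0.2369] 0.06094803576194451
red [446.1 246.5] [447.3 246.8] [ 17  13 147]
  top [146.3 214.4] [405.4 105.4] [12 12 92]
blue [408.3 267.1] [408.  267.4] [ 19  14 201]
  top [171.6 179.6] [171.7 179.8] [ 14  13 140]
toward handle [-0.622 -0.008  0.024  0.039  0.017 -0.011]
```

View pics/c6.png

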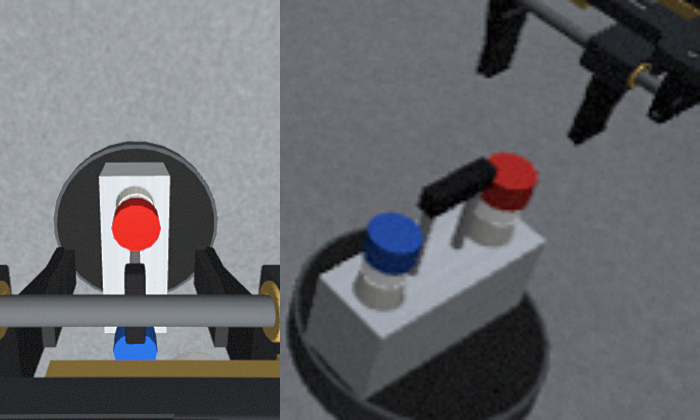

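Red is seated level with blue: scene (447,247) against predicted (446,246.5). The carrier has not moved, and the handle is centred between the jaws at crop column 135.

Call:
jog_arm(motion=[-0.62, -0.01, 0, 0.08, 0.03, 0, -0.4, -0.62, 0, 0, 0, 0, 0, -0.4, 0, 0, 0.4, 0, 0, 0, -0.4, 0, 0, 0.6, 0, 0, 0, -0.4, 0, 0, 0.5, 0, 0, 0, -0.4, 0, 0, 0.25, 0, 0, 0, -0.4, 0, 0, 0, 0, 0, 0, -0.4, 0, 0, 0, 0, 0, 0, 0.3, 0, 0, 0, 0, 0, 0, 1, 0, 0, 0, 0, 0, 0, 1, 0, 0, 0, 0, 0, 0, 1, 0, 0, 0, 0, 0, 0, 1], grip_force=60)

```text
time: 14.28
position: [0.5362, 0.3138, 0.1655]
tool_rot: [0.275, 0.962, -0.001, -0.001]
ft_force: [0.4, 0.1, 0.1]
grip_width: 0.0189
grip_force: 0.0
```

Call:
jog_arm(motion=[0, 0, 0, 0, 0, 0, 1, 0, 0, 0, 0, 0, 0, 1, 0, 0, 0, 0, 0, 0, 1])

```text
time: 14.65
position: [0.5363, 0.3139, 0.1655]
tool_rot: [0.275, 0.962, -0.001, -0.001]
ft_force: [-0.3, 0.9, -0.4]
grip_width: 0.0134
grip_force: 60.0
```

Call:
jog_arm(motion=[0, 0, -0.15, 0, 0, 0, 1, 0, 0, -0.3, 0, 0, 0, 1, 0, 0, -0.4, 0, 0, 0, 1, 0, 0, -0.6, 0, 0, 0, 1, 0, 0, -0.6, 0, 0, 0, 1, 0, 0, -0.45, 0, 0, 0, 1, 0, 0, 0, 0, 0, 0, 1, 0, 0, 0, 0, 0, 0, 1])

```text
time: 15.65
position: [0.5358, 0.3137, 0.265]
tool_rot: [0.275, 0.962, -0.002, -0.002]
ft_force: [0.3, -0.4, -5.8]
grip_width: 0.0132
grip_force: 60.0
```

```bash
python3 - <<'E'
from h import *
o=robot.get_obs();A=pose(o);print(o["time"],o["position"].round(4),o["tool_rot"].round(4),o["grip_width"],o["ft_force"].round(1),o["moment"].round(2))
S,T=cam("scene"),cam("top");a=robot.camera("scene");b=robot.camera("top");cv2.imwrite("pics/top5.png",b);cv2.imwrite("pics/scene5.png",a)
u,s1,_=blob(a,"blue",proj(S,(.58,.287,.26))[0]);v,s2,_=blob(b,"blue",proj(T,(.58,.287,.26))[0]);print("blue",[x.round(4) for x in tri(ray(S,u),ray(T,v))])
u,s1,_=blob(a,"red",proj(S,(.495,.34,.26))[0]);print("red scene",u,proj(S,(.4946,.3402,.163+o["position"][2]-.1655)))
print(steps(A,goal([.523,-.021,o["position"][2]],25),12))
# pan: refine by bright pan/body edges in top image along lines
c=plane(T,(300,215),.06);hs=cv2.cvtColor(b,cv2.COLOR_BGR2HSV)
m=((b.mean(2)>110)).astype(np.uint8);m[:, :240]=0;m[:,350:]=0;m[:160]=0;m[290:]=0
m=cv2.morphologyEx(m,cv2.MORPH_CLOSE,np.ones((9,9)));m=cv2.morphologyEx(m,cv2.MORPH_OPEN,np.ones((5,5)))
cn=max(cv2.findContours(m,0,2)[0],key=cv2.contourArea);r=cv2.boxPoints(cv2.minAreaRect(cn));P=np.array([plane(T,p,.055) for p in r]);print(P.round(3).tolist(),[round(np.hypot(*(P[i]-P[i-1])[:2]),3) for i in range(4)])
E
```

```text
15.65 [0.5358 0.3137 0.265 ] [ 0.2747  0.9615 -0.0015 -0.0015] 0.013245305948219625 [ 0.3 -0.4 -5.8] [-0.01  0.01  0.03]
blue [array([0.5782, 0.2849, 0.2611]), np.float64(0.0014)]
red scene [461.80392157 211.58823529] [[460.42300221 208.50012537]]
[-0.499 -0.501  0.001 -0.005 -0.001  0.69 ]
[[0.339, 0.145, 0.055], [0.666, 0.139, 0.055], [0.653, -0.155, 0.055], [0.328, -0.132, 0.055]] [np.float64(0.277), np.float64(0.327), np.float64(0.294), np.float64(0.326)]
```

Call:
jog_arm(motion=[-0.5, -0.5, 0, 0, 0, 0.69, 1, -0.5, -0.5, 0, 0, 0, 0.69, 1, -0.5, -0.5, 0, 0, 0, 0.69, 1, -0.5, -0.5, 0, 0, 0, 0.69, 1, -0.5, -0.5, 0, 0, 0, 0.69, 1, -0.5, -0.5, 0, 0, 0, 0.69, 1, -0.5, -0.5, 0, 0, 0, 0.69, 1, -0.5, -0.5, 0, 0, 0, 0.69, 1, -0.5, -0.5, 0, 0, 0, 0.69, 1, -0.5, -0.5, 0, 0, 0, 0.69, 1, -0.5, -0.5, 0, 0, 0, 0.69, 1, -0.5, -0.5, 0, 0, 0, 0.69, 1])

```text
time: 17.25
position: [0.5238, -0.0214, 0.2653]
tool_rot: [0.538, 0.843, -0.002, -0.001]
ft_force: [1.0, -0.1, -4.6]
grip_width: 0.0136
grip_force: 60.0
```

Call:
jog_arm(motion=[0, 0, 0, 0, 0, 0, 1, 0, 0, 0, 0, 0, 0, 1])

```text
time: 17.5
position: [0.5242, -0.0202, 0.2656]
tool_rot: [0.538, 0.843, -0.001, -0.001]
ft_force: [-1.0, 1.1, -4.9]
grip_width: 0.0133
grip_force: 60.0
```

```bash
python3 - <<'E'
from h import *
o=robot.get_obs();A=pose(o);print(o["time"],o["position"].round(4),o["tool_rot"].round(4),o["grip_width"],o["ft_force"].round(1),o["moment"].round(2))
S,T=cam("scene"),cam("top");a=robot.camera("scene");b=robot.camera("top")
for c,k in(("red",.05),("blue",-.05)):
    X=A[:3,3]+A[:3,:3]@np.array([k,0,.0025]);ps,pt=proj(S,X)[0],proj(T,X)[0]
    u,s1,_=blob(a,c,ps);v,s2,_=blob(b,c,pt);x,e=tri(ray(S,u),ray(T,v));print(c,X.round(4),ps.round(1),u.round(1),s1[2:],pt.round(1),v.round(1),s2[2:],x.round(4),round(e,4))
print("to pan",steps(A,goal([.523,-.021,.1955],25),3))
# body outline from the first pictures
s0,t0=cv2.imread("pics/scene0.png"),cv2.imread("pics/top0.png")
for n,im,C in(("top",t0,T),("scene",s0,S)):
    h=cv2.GaussianBlur(im,(3,3),0)
    if n=="top":
        for r in(190,215,240):
            g=np.gradient(h[r,245:355].mean(1));i=245+np.argsort(-abs(g))[:6];print(n,r,sorted(i.tolist()),[plane(C,(x,r),.055)[:2].round(3).tolist() for x in(min(i),max(i))])
        for cx in(285,300,315):
            g=np.gradient(h[165:295,cx].mean(1));i=165+np.argsort(-abs(g))[:10];print(n,cx,sorted(i.tolist()))
E
```

```text
17.5 [ 0.5242 -0.0202  0.2656] [ 0.5375  0.8432 -0.0012 -0.0012] 0.013338203197844557 [-1.   1.1 -4.9] [-0.08  0.01 -0.  ]
red [0.5031 0.0251 0.2631] [299.7 165.9] [299.  166.5] [ 16  10 120] [281.9 204.1] [405.3 105.7] [12 12 96] [ 0.6215 -0.0575  0.3891] 0.1381
blue [ 0.5453 -0.0656  0.263 ] [251.5 165.4] [250.5 166.5] [16 10 92] [325.4 185.3] [401.2 225.7] [  92   42 1435] [ 0.4547 -0.1895  0.1858] 0.0557
to pan [-0.002 -0.01   0.584 -0.016 -0.004 -0.003]
top 190 [260, 261, 262, 332, 333, 334] [[0.586, 0.084], [0.59, -0.11]]
top 215 [261, 262, 263, 334, 335, 336] [[0.519, 0.08], [0.523, -0.115]]
top 240 [263, 264, 265, 335, 336, 337] [[0.454, 0.073], [0.458, -0.117]]
top 285 [179, 249, 257, 258, 259, 276, 277, 280, 281, 282]
top 300 [178, 248, 256, 257, 275, 276, 277, 279, 280, 281]
top 315 [255, 256, 262, 263, 267, 268, 274, 275, 278, 279]
```

The carrier is level: red and blue caps are both within 1 px of prediction. The body edges put the pan centre at about (0.523,-0.018). Descending gently.

Call:
jog_arm(motion=[0, 0, 0.5, -0.04, 0, 0, 1, 0, 0, 0.5, 0, 0, 0, 1, 0, 0, 0.35, 0, 0, 0, 1, 0, 0, 0.2, 0, 0, 0, 1, 0, 0, 0.15, 0, 0, 0, 1, 0, 0, 0.05, 0, 0, 0, 1, 0, 0, 0, 0, 0, 0, 1])

```text
time: 18.48
position: [0.5245, -0.0207, 0.1962]
tool_rot: [0.537, 0.843, -0.0, 0.0]
ft_force: [0.5, 1.3, -4.9]
grip_width: 0.0135
grip_force: 60.0
```

Call:
jog_arm(motion=[0, 0, 0.04, 0, 0, 0, 1, 0, 0, 0.04, 0, 0, 0, 1, 0, 0, 0, 0, 0, 0, 1])

```text
time: 18.85
position: [0.5242, -0.0206, 0.1927]
tool_rot: [0.537, 0.843, -0.0, -0.0]
ft_force: [0.4, -0.1, -5.9]
grip_width: 0.013
grip_force: 60.0
```

Call:
jog_arm(motion=[0, 0, 0.03, 0, 0, 0, 1, 0, 0, 0.02, 0, 0, 0, 1, 0, 0, 0, 0, 0, 0, 1])

```text
time: 19.23
position: [0.5242, -0.0206, 0.1907]
tool_rot: [0.537, 0.843, -0.0, -0.0]
ft_force: [0.2, 0.0, -5.9]
grip_width: 0.0134
grip_force: 60.0
```

Call:
jog_arm(motion=[0, 0, 0.02, 0, 0, 0, 1, 0, 0, 0.02, 0, 0, 0, 1, 0, 0, 0, 0, 0, 0, 1])

```text
time: 19.6
position: [0.5246, -0.0207, 0.1904]
tool_rot: [0.537, 0.843, -0.0, 0.001]
ft_force: [-2.6, 0.5, 5.6]
grip_width: 0.0134
grip_force: 60.0
```

In contact at the expected height. Release and rise clear.

Call:
jog_arm(motion=[0, 0, -0.015, 0, 0, 0, 1, 0, 0, 0, 0, 0, 0, 0.3, 0, 0, 0, 0, 0, 0, -0.2, 0, 0, 0, 0, 0, 0, -0.4, 0, 0, 0, 0, 0, 0, -0.4, 0, 0, -0.3, 0, 0, 0, -0.4, 0, 0, -0.7, 0, 0, 0, -0.4, 0, 0, -0.9, 0, 0, 0, -0.4, 0, 0, -0.9, 0, 0, 0, -0.4, 0, 0, -0.9, 0, 0, 0, -0.4, 0, 0, 0, 0, 0, 0, -0.4])

```text
time: 20.98
position: [0.5262, -0.0209, 0.3418]
tool_rot: [0.537, 0.843, 0.001, 0.004]
ft_force: [0.3, -0.2, -0.3]
grip_width: 0.061
grip_force: 0.0
```

```bash
python3 - <<'E'
from h import *
o=robot.get_obs();print(o["time"],o["position"].round(4),o["grip_width"],o["ft_force"].round(1))
S=cam("scene");a=robot.camera("scene");R=goal([.5245,-.0207,.1905],25)
for c,k in(("red",.05),("blue",-.05)):
    X=R[:3,3]+R[:3,:3]@np.array([k,0,.0025]);u,s,_=blob(a,c,proj(S,X)[0]);print(c,proj(S,X).round(1),u.round(1),s[2:])
for c,p in(("yellow",(210.3,189.4)),("white",(180.9,173.3)),("green",(168,168.7))):print(c,p,blob(a,c,p)[0].round(1))
E
```

```text
20.975 [ 0.5262 -0.0209  0.3418] 0.06103618549451247 [ 0.3 -0.2 -0.3]
red [[298.9 194.1]] [298.9 194.4] [ 15  10 119]
blue [[253.5 193.5]] [252.2 193.7] [ 15  10 117]
yellow (210.3, 189.4) [210.4 189.5]
white (180.9, 173.3) [181.  173.3]
green (168, 168.7) [168.  168.9]
```

All the caps are where predicted and the arm is clear, so I'm handing in.

```bash
python3 -c "
from rig import robot
print(robot.hand_in())"
```

```text
the job is handed in; nothing more can be done
None
```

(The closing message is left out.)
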